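# Knock the pallet lock pin home and put the mallet away

## Robot

A 7-joint arm with a two-finger parallel gripper is mounted at the origin on the work surface. World frame = base frame: x ahead of the robot, y to its left, z up, the work surface at z = 0. Lengths are in m, angles in degrees, forces in N, time in s.
With the tool pointing down it reaches from about 0.4 to 0.85 m from the base axis. Payload 10.4 kg.
Tool frame: the origin (TCP) lies midway between the tips of the shut fingers; the grasp point (between the pads) lies 19 mm behind it (hold_point_z is the z of the grasp point in the tool frame, in m); z points along the fingers, y is the line along which they close (so a half turn about z gives the same grasp; the last joint's range is limited). The gripper opens to 85 mm and grips with 20 to 120 N. Pads are 22 mm wide; open, the fingers measure 114 mm over their backs; the gripper's body (76 mm by 85 mm) begins 54 mm behind the grasp point. The pads swing forward as they close: fully open they stand 13 mm farther back than shut.
Start: joints at [68.549, 19.034, -3.707, 83.658, 1.238, 77.344, -5.071], TCP at [0.215, -0.587, 0.231] pointing down, gripper open.
Joint ranges: [-148.97, 148.97], [-28.65, 121.19], [-84.17, 76.75], [9.2, 138.47], [-72.65, 252.65], [3.7, 117.97], [-149.18, 149.18]. Speed limits (degrees/s): [127.2, 127.2, 159.86, 159.86, 180, 180, 180].

## Interface

Orientations are given as a 3x3 rotation matrix whose columns are the frame's x, y, z axes.
In Python, from station import * gives the robot as it stands.
- The arm moves only by the tool apply_moves, never from a script. Its argument "commands" is a list that holds one entry, the list of rows, each a list of 7 numbers: the turn, a rotation vector about the tool's x, y, z each as a share of 180 degrees, from -1 to 1, then the shift along the tool's x, y, z each as a share of 25 mm, from -1 to 1, then the opening, from -1 (shut) to 1 (fully open). A call has 1 to 20 rows; each row shifts and turns the commanded pose from where the row before left it, along the tool's axes as they then stand; what a row does not reach is not made up. A row lasts 1/12 s, in which the tool goes at most 41.7 mm and 7.16 degrees, less where a joint would pass 70% of its speed; a pose out of reach is approached as far as the arm can. A call with a number of a shift or a turn outside -1 to 1 is refused whole. A call with a gripper value outside its range is refused whole. The fingers move at their own pace and stop on an object; "grip_force" is the grip in N (left out, the last holds). Time passes only in rows, so rows that do not move let the fingers close. It gives the time, the measured TCP pose, the force, the opening and the grip force at its end, in the units of the state.
- read_state(): the state, without advancing time (a new reading comes with each control period).
- get_image(name): name is "scene" or "top" or "wrist"; returns the picture (384x512x3 uint8, red, green, blue); there is no depth.
- camera_params(name): a dict with "mtx" (3x3 intrinsics, pixels), "eye" and "orientation" of the camera in the world; the wrist camera has in their place "T_tool_cam" (4x4, takes a point from camera to tool coordinates, whose origin is the TCP and whose axes are the flange's). Camera axes: x right, y up, looking along -z (the intrinsics and any distortion apply to the point x, -y, -z); pixel columns grow to the right and rows downward; lengths in m; the calibration is good to about 2 mm. The wrist camera is an equidistant fisheye: a pixel r from the principal point sees the ray r / f radians off the axis. A picture is of the moment at which its call begins: read the wrist's pose just before it. camera_params takes no time and is no camera call.
- hand_in(): hands the job in; it is judged then, once.
The state is a dict: "time": time; "joint_positions": joint angles; "qd": joint speeds; "tau": joint torques, N m; "ee_pos": TCP position; "eef_rot": TCP orientation; "wrist_force": force on the tool from outside, world axes, zero at the start; "moment": the same for the moment, N m; "gripper_width": finger opening in m; "gripper_force": force on a finger pad.
Only numpy, scipy, OpenCV 4.12 (cv2) and the standard library are available. Lean on these libraries where they do the work, as an engineer would, in place of code of your own. Each camera call takes 0.05 s, during which the arm holds its last target. There are 200 camera calls.

## Task

Take the mallet from its cradle and, holding it square to the sloping lock pin, knock the red-capped pin fully home with one or more brisk blows (a strike, not a slow push) so its cap sits down on the block. Then put the mallet wholly inside the open drawer without dropping it. Keep your fingers off the pin, do not touch the copper electrode clamped in the fixture, and leave the loose electrodes and the bottle standing where they are.

Things in the scene. Friction and masses are not known exactly. Their poses are not given: they have to be found in the camera images.
- mallet: Mallet, about 0.36 kg: round head 42 mm across, 70 mm long, orange striking face at each end; wooden handle 24 mm wide, 26 mm tall. Origin: centre of the head's lower face. z: up the head's axis (other face at 70 mm). x: along the handle, away from the head (handle axis at z = 35 mm, bare from x = 21 to 145 mm). Starts standing on the lower face, handle level in a saddle; lift it straight up.
- mallet_grip (a point): Point on the handle's axis 60 mm from the head's axis, a good place to grip with the fingers closing across the 24 mm width (mallet y). Axes as the mallet's.
- mallet_head (a point): Centre of the mallet head (35 mm above its lower face). Axes as the mallet's.
- mallet_end (a point): Far end of the mallet's handle, on the handle's axis. Axes as the mallet's.
- toolboard: Olive board fixed to the table, 8 mm thick, x = -180 to 90, y = -115 to 115 mm about its origin (underside). The mallet's head stands on it at x = -130, y = -65 mm, handle to +y in a black saddle at x = -130, y = 47 to 63 mm, with cheeks 32 mm apart up to 42 mm high. A block with copper pieces, 93 mm high, is fixed along its rear from x = 5 mm.
- fixture: Pallet fixture fixed to the table: base 170 x 120 x 20 mm; steel chuck block (x = 10 to 85 mm, 100 mm wide, top 105 mm up); in front a grey pin block whose 70 x 80 mm top face slopes 30 degrees down towards -x (roughly the robot's left), face centre at x = -50, y = 0, z = 85 mm. Origin on the underside, z up, x from pin to chuck.
- job_electrode: Copper electrode on a 60 x 60 mm olive plate, clamped on the fixture's chuck block, 95 mm tall (top 200 mm above the table). Origin at the centre of the plate's underside, at x = 52, z = 105 mm of the fixture. Do not touch.
- pin (a joint): How far the sprung lock pin is driven into the sloping block, m: 0 fully out, 0.025 fully home (cap's underside on the block). A spring (100 N/m) and a friction catch (7 N) resist, about 10 N near the end, more in a fast blow; the catch holds the pin wherever it is left. Starts at 0 to 0.006.
- pin_top (a point): Centre of the flat top of the pin's red cap (30 mm across, 10 mm thick, on an 18 mm brass shank). Its z points out of the block along the pin, 30 degrees from vertical, leaning to the fixture's -x (roughly the robot's left); its y is the fixture's y. It moves along -z as the pin goes in; when home it is 10 mm above the sloping face.
- unit: Small grey drawer unit fixed to the table, 240 mm deep (x), 280 mm wide (y), 120 mm high, with a tray of electrodes on its top starting 135 mm behind its front (up to 53 mm above the top). Origin at the centre of the underside; its blue drawer faces -x and stands open.
- unit_drawer0 (a joint): How far the drawer stands open, m (0 shut, 0.166 fully out); it slides with a friction of about 1 N. Starts at 0.14 to 0.165. The part of the drawer that is open above measures this value less 6 mm, in x.
- drawer_floor (a point): Centre of the drawer's inner floor, 22 mm above the table; moves with the drawer. Inside: x = -97 to 97, y = -119 to 119 mm; walls 76 mm, front panel 86 mm high above this floor. Axes as the unit's. Only the front part is uncovered, from x = -97 mm over the opened length less 6 mm.
- electrode_a: Loose copper electrode on a 62 mm square olive base, 76 mm tall; origin at the centre of its underside. Leave it.
- electrode_b: Loose copper electrode on a 70 mm square olive base, 76 mm tall; origin at the centre of its underside. Leave it.
- electrode_c: Loose copper electrode on a 60 mm square olive base, 76 mm tall; origin at the centre of its underside. Leave it.
- oil_bottle: White bottle 60 mm in diameter, 150 mm tall, red cap; origin at the centre of its underside. Leave it.

How it is judged (in metres and radians):
On the way, in this order (a step that is already met when the one before it is completed fails the run):
1. the mallet is held, lifted clear of its cradle (height (world z) of mallet_head above 0.09 m and contact force between the fingers and mallet above 2 N), for 0.2 s.
2. the held mallet strikes the pin along its axis (within 15 degrees) and drives it briskly, faster than 50 mm/s (contact force between mallet and pin above 1 N and contact force between the fingers and mallet above 2 N and velocity of joint pin above 0.05 m/s and angle between the z axis of mallet and the z axis of pin_top, either way round below 0.26 rad).
3. the pin is home (within 2.5 mm) and stays there with the mallet off it (value of joint pin above 0.0225 m and contact force between mallet and pin below 0.1 N), for 0.2 s.
At the end, for the whole second after the job is handed in: The pin is driven at least 22.5 of its 25 mm; the mallet's head centre and handle end are both inside the drawer's walls and less than 70 mm above its floor, the mallet at rest; the three loose electrodes and the bottle stand upright (within 11 degrees) within 25 mm of where they were (value of joint pin above 0.0225 m and x of mallet_head in the frame of drawer_floor between -0.105 and 0.105 m and y of mallet_head in the frame of drawer_floor between -0.125 and 0.125 m and z of mallet_head in the frame of drawer_floor between -0.005 and 0.07 m and x of mallet_end in the frame of drawer_floor between -0.105 and 0.105 m and y of mallet_end in the frame of drawer_floor between -0.125 and 0.125 m and z of mallet_end in the frame of drawer_floor between -0.005 and 0.07 m and linear speed of mallet below 0.02 m/s and distance of each of electrode_a, electrode_b, electrode_c, oil_bottle from where it was at the start of the episode below 0.025 m and angle between each of electrode_a, electrode_b, electrode_c, oil_bottle's own z axis and vertical below 0.2 rad); the robot touches nothing.
It fails at once if the robot itself touches the pin (over 1 N) (contact force between any of the fingers, the arm and pin above 1 N).
It fails at once if anything touches the clamped electrode (over 1 N) (contact force between job_electrode and anything else above 1 N).
It fails at once if the mallet is dropped or thrown (over 0.9 m/s out of the fingers, a fall of some 40 mm) (linear speed of mallet above 0.9 m/s and contact force between the fingers and mallet below 0.1 N).
It fails at once if a loose electrode or the bottle is pushed over 25 mm or knocked over (distance of any of electrode_a, electrode_b, electrode_c, oil_bottle from where it was at the start of the episode above 0.025 m or angle between any of electrode_a, electrode_b, electrode_c, oil_bottle's own z axis and vertical above 0.5 rad).
It also fails if it takes over 59 s, if anything falls off the work surface, if the arm or the gripper's body presses on something with over 40 N, if the wrist force passes 120 N, or if a joint passes its speed limit or range.

## Working session

There is one attempt and no reset: what is moved stays moved. The work goes in short steps, Python scripts to look and compute and a tool call to move; the robot and the scene stay as the last step left them, time stands still between calls to the robot, and variables do not carry over. Pictures are saved under pics/ and viewed, at most 10 in all, crops included, and the job is handed in when it is done.

Besides the shell and the picture viewer there is one more tool, called as name(argument=value, ...) on one line, values as JSON. apply_moves: Moves the arm, as the interface text tells. Shift numbers are shares of 25 mm and turn numbers shares of 180 degrees, none past 1 either way. Its arguments: {"type":"object","properties":{"commands":{"type":"array"},"grip_force":{"type":"number"}},"required":["commands"]}

```bash
mkdir -p pics; ls
python3 - <<'E'
from station import *
import cv2,numpy as np
s=read_state();print({k:np.round(v,3).tolist() for k,v in s.items()})
for n in ["scene","top","wrist"]:
    im=get_image(n);cv2.imwrite(f"pics/{n}0.png",im[:,:,::-1]);p=camera_params(n);print(n,{k:np.round(v,4).tolist() if not isinstance(v,str) else v for k,v in p.items()})
E
```

```text
pics
{'time': 0.0, 'joint_positions': [68.548, 19.072, -3.707, 83.705, 1.236, 77.342, -5.07], 'qd': [-0.048, -0.011, 0.01, -0.025, 0.026, 0.001, -0.068], 'tau': [-0.001, -62.544, 0.049, -39.16, 0.016, 0.01, -0.0], 'ee_pos': [0.215, -0.586, 0.231], 'eef_rot': [[0.939, 0.345, -0.001], [0.345, -0.939, 0.001], [-0.0, -0.001, -1.0]], 'wrist_force': [0.012, 0.327, -0.128], 'moment': [0.001, -0.004, 0.055], 'gripper_force': 0.0, 'gripper_width': 0.085}
scene {'mtx': [[459.3204, 0.0, 261.5991], [0.0, 459.3204, 193.2299], [0.0, 0.0, 1.0]], 'eye': [1.3475, 0.0243, 1.205], 'orientation': [[-0.0319, -0.8261, 0.5627], [0.9995, -0.0269, 0.0171], [0.001, 0.5629, 0.8265]]}
top {'mtx': [[459.4836, 0.0, 255.6037], [0.0, 459.4836, 192.7542], [0.0, 0.0, 1.0]], 'eye': [0.4342, 0.0137, 1.5609], 'orientation': [[-0.0223, 0.9947, -0.1004], [-0.9997, -0.0209, 0.0155], [0.0133, 0.1007, 0.9948]]}
wrist {'mtx': [[297.3186, 0.0, 255.374], [0.0, 297.3186, 193.4797], [0.0, 0.0, 1.0]], 'T_tool_cam': [[-0.0012, 0.9623, 0.272, 0.0688], [1.0, 0.0012, 0.0001, -0.0006], [-0.0003, 0.272, -0.9623, -0.1435], [0.0, 0.0, 0.0, 1.0]]}
```

View pics/top0.png

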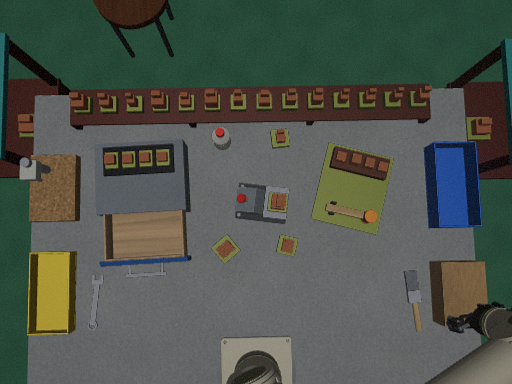

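View pics/scene0.png

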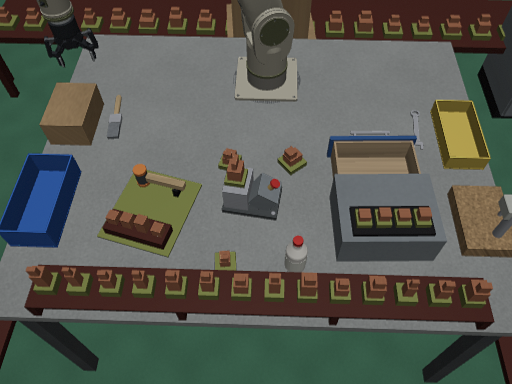

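```bash
cat > h.py <<'E'
from station import *
import cv2,numpy as np
def ray(n,u,v):
    p=camera_params(n);K=np.array(p["mtx"]);d=np.linalg.solve(K,[u,v,1.]);d=np.array([d[0],-d[1],-d[2]])
    return np.array(p["eye"]),np.array(p["orientation"])@d
def onz(n,u,v,z):
    e,d=ray(n,u,v);return e+d*(z-e[2])/d[2]
def tri(a,b):
    (e1,d1),(e2,d2)=ray(*a),ray(*b);d1/=np.linalg.norm(d1);d2/=np.linalg.norm(d2)
    t=np.linalg.lstsq(np.c_[d1,-d2],e2-e1,rcond=None)[0];p,q=e1+d1*t[0],e2+d2*t[1];return (p+q)/2,np.linalg.norm(p-q)
def proj(n,P):
    p=camera_params(n);c=np.array(p["orientation"]).T@(np.array(P)-np.array(p["eye"]));w=np.array(p["mtx"])@[c[0],-c[1],-c[2]];return w[:2]/w[2]
def blobs(im,lo,hi,box,amin=8):
    h=cv2.cvtColor(im,cv2.COLOR_RGB2HSV);m=cv2.inRange(h,lo,hi);k=np.zeros_like(m);x0,y0,x1,y1=box;k[y0:y1,x0:x1]=m[y0:y1,x0:x1]
    n,l,s,c=cv2.connectedComponentsWithStats(k)
    return [(s[i].tolist(),np.round(c[i],1).tolist(),l==i) for i in range(1,n) if s[i,4]>=amin]
E
python3 - <<'E'
from h import *
t=cv2.imread("pics/top0.png")[:,:,::-1].copy();s=cv2.imread("pics/scene0.png")[:,:,::-1].copy()
def show(tag,b):
    for x in b: print(tag,x[0],x[1],cv2.minAreaRect(np.argwhere(x[2])[:,::-1].astype(np.float32)))
R=((0,170,120),(7,255,255))
show("pin top",blobs(t,*R,(230,185,255,215)));show("pin scn",blobs(s,*R,(262,172,290,195)))
show("head top",blobs(t,(8,200,120),(16,255,255),(355,200,390,235)))
show("head scn",blobs(s,(8,200,120),(16,255,255),(125,155,160,190)))
show("handle top",blobs(t,(8,60,120),(25,199,255),(320,195,372,230)))
show("board top",blobs(t,(25,80,50),(40,255,255),(300,130,410,245),200))
show("drawerfront",blobs(t,(100,100,40),(125,255,255),(90,190,200,275)))
a=np.hstack([cv2.resize(t[180:226,225:300],None,fx=5,fy=5,interpolation=2),cv2.resize(t[140:235,310:395],None,fx=4,fy=4,interpolation=2)[:380]][:1])
def c(im,b,w=400,h=300):return cv2.resize(im[b[1]:b[3],b[0]:b[2]],(w,h),interpolation=cv2.INTER_CUBIC)
g=np.vstack([np.hstack([c(t,(225,175,305,235)),c(t,(310,140,410,215+0))]),np.hstack([c(t,(90,200,194,278)),c(s,(215,150,295,210))])])
cv2.imwrite("pics/crop1.png",g[:,:,::-1])
E
```

```text
pin top [237, 194, 8, 8, 49] [240.4, 197.6] ((240.5, 197.5), (7.0, 7.0), 90.0)
pin scn [270, 179, 10, 9, 58] [275.0, 182.9] ((275.0, 183.0), (8.875203132629395, 7.211102485656738), 33.690067291259766)
handle top [326, 204, 38, 14, 245] [344.4, 210.4] ((344.42938232421875, 210.31764221191406), (37.42049789428711, 6.724843502044678), 12.52880859375)
handle top [365, 210, 7, 13, 74] [368.5, 215.8] ((368.0, 216.0), (12.0, 6.0), 90.0)
board top [311, 143, 82, 92, 3483] [349.2, 194.2] ((352.1781311035156, 188.3519287109375), (67.77217102050781, 78.24140930175781), 13.392498016357422)
drawerfront [100, 256, 90, 11, 390] [144.4, 261.1] ((144.54342651367188, 261.1340026855469), (4.714980602264404, 89.40696716308594), 86.08174133300781)
```

View pics/crop1.png

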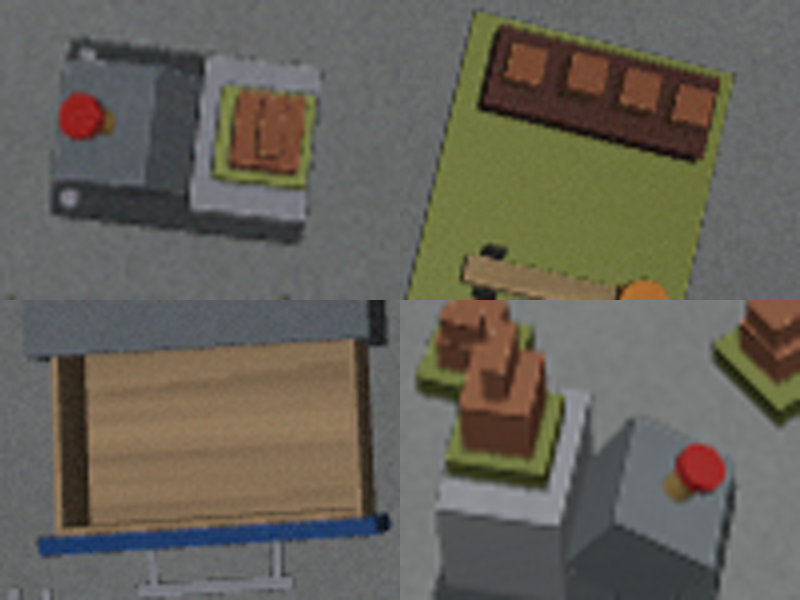

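Run:
```python
from h import *
t=cv2.imread("pics/top0.png")[:,:,::-1].copy();s=cv2.imread("pics/scene0.png")[:,:,::-1].copy()
hs=cv2.cvtColor(t,cv2.COLOR_RGB2HSV);print(hs[216,366:378].tolist(), hs[210,340:343].tolist());hs2=cv2.cvtColor(s,cv2.COLOR_RGB2HSV);print(hs2[170,136:146].tolist())
P,e=tri(("top",240.4,197.6),("scene",275,182.9));print("cap",P,e)
C=[onz("top",u,v,.105) for u,v in((266,186),(289,189.4),(286,219),(263,216.6))]
print(np.round(C,4),np.linalg.norm(C[1]-C[0]),np.linalg.norm(C[2]-C[1]))
dx=(C[1]-C[0]+C[2]-C[3]);dy=(C[0]-C[3]+C[1]-C[2])
print("yaw fx",np.degrees(np.arctan2(dx[1],dx[0])),np.degrees(np.arctan2(dy[1],dy[0]))-90,"ctr",np.mean(C,0))
B=[onz("top",*u,.008) for u in((328.75,143),(393.2,158))];d=B[1]-B[0];print("board",B,np.linalg.norm(d),np.degrees(np.arctan2(d[1],d[0])))
# handle axis
x=blobs(t,(8,60,120),(25,199,255),(320,195,364,230),50)[0];pts=np.argwhere(x[2])[:,::-1]
W=np.array([onz("top",u,v,.056) for u,v in pts]);m=W.mean(0);dd=np.linalg.svd(W-m)[2][0];pr=(W-m)@dd
print("handle",m,dd,np.degrees(np.arctan2(dd[1],dd[0])),pr.min(),pr.max(),m+dd*pr.min(),m+dd*pr.max())
F=[onz("top",*u,.108) for u in((100.4,262.4),(190.9,257.2))];d=F[1]-F[0];print("front",F,np.linalg.norm(d),np.degrees(np.arctan2(d[1],d[0])))
F=[onz("top",*u,.12) for u in((96.5,214.8),(186.2,209.9))];d=F[1]-F[0];print("unit front",F,np.linalg.norm(d),np.degrees(np.arctan2(d[1],d[0])))
```

```text
[[15, 177, 173], [15, 173, 171], [15, 179, 170], [15, 184, 168], [15, 179, 167], [15, 181, 169], [14, 183, 164], [14, 186, 166], [15, 180, 167], [14, 177, 170], [14, 180, 176], [21, 146, 129]] [[18, 101, 124], [18, 100, 125], [18, 103, 126]]
[[13, 168, 178], [13, 166, 178], [13, 167, 177], [13, 166, 178], [13, 168, 178], [13, 166, 178], [13, 166, 178], [13, 167, 179], [13, 167, 182], [12, 184, 126]]
cap [0.5660108  0.03961439 0.11250481] 2.417502096156268e-06
[[ 0.6021 -0.0426  0.105 ]
 [ 0.5897 -0.1157  0.105 ]
 [ 0.4956 -0.1034  0.105 ]
 [ 0.5047 -0.0307  0.105 ]] 0.07417580928329265 0.09493127811462039
yaw fx -98.43313068154133 -97.20817361797438 ctr [ 0.54802646 -0.07309792  0.105     ]
board [array([ 0.75777705, -0.26604701,  0.008     ]), array([ 0.70108179, -0.48602648,  0.008     ])] 0.22716804197450657 -104.45231173092158
handle [ 0.52175183 -0.30017906  0.056     ] [-2.48341302e-01 -9.68672596e-01  1.76032608e-17] -104.37938064877943 -0.06125575092470019 0.061636975075552304 [ 0.53696416 -0.24084229  0.056     ] [ 0.50644482 -0.35988511  0.056     ]
front [array([0.37289396, 0.47960776, 0.108     ]), array([0.38253094, 0.19800182, 0.108     ])] 0.2817707954058039 -88.0400173466458
unit front [array([0.52089249, 0.48958215, 0.12      ]), array([0.53021501, 0.20998198, 0.12      ])] 0.279755541126211 -88.09033460334315
```

```bash
cat >> h.py <<'E'
from scipy.spatial.transform import Rotation as Ro
def R3(yaw,tilt=0):
    """tool: handle yaw (deg, head->end); tilt lowers the handle end"""
    a=np.radians(yaw);x=np.array([np.cos(a),np.sin(a),0]);z=np.array([0,0,1.])
    t=np.radians(tilt);mx=np.cos(t)*x-np.sin(t)*z;mz=np.sin(t)*x+np.cos(t)*z
    return np.c_[mx,np.cross(-mz,mx),-mz]     # tool x = mallet x, z = -mallet z
def plan(p,R,s=None):
    s=s or read_state();R0=np.array(s["eef_rot"]);p0=np.array(s["ee_pos"])
    print("turn units",np.round(Ro.from_matrix(R0.T@R).as_rotvec()/np.pi,4),"shift units in now-tool",np.round(R0.T@(p-p0)/.025,2),"in target-tool",np.round(R.T@(p-p0)/.025,2),"pos",np.round(p0,4))
E
python3 - <<'E'
from h import *
t=cv2.imread("pics/top0.png")[:,:,::-1].copy();s=cv2.imread("pics/scene0.png")[:,:,::-1].copy()
a=blobs(t,(11,150,140),(16,255,255),(355,200,390,235))[0];b=blobs(s,(11,150,140),(16,255,255),(125,155,160,190))[0]
print(a[:2],b[:2]);H=onz("top",*a[1],.078);print(H,onz("scene",*b[1],.078),tri(("top",*a[1]),("scene",*b[1])))
for n,uv in dict(a=(226,249),b=(288,245),c=(281,138)).items():print(n,onz("top",*uv,.05))
print("bottle",onz("top",220,132,.15))
yaw=75.6;h=H[:2];g=h+.058*np.array([np.cos(np.radians(yaw)),np.sin(np.radians(yaw))]);print(g)
plan(np.r_[g,.20],R3(yaw))
E
```

```text
([365, 210, 12, 12, 118], [370.7, 215.7]) ([133, 164, 13, 11, 105], [138.9, 169.0])
[ 0.50140427 -0.38039077  0.078     ] [ 0.50239066 -0.37944849  0.078     ] (array([ 0.50141243, -0.38031762,  0.07673968]), np.float64(0.0007937983891069719))
a [0.40437015 0.09087493 0.05      ]
b [ 0.412781   -0.11191144  0.05      ]
c [ 0.76915269 -0.0989276   0.05      ]
bottle [0.76974548 0.09875537 0.15      ]
[ 0.51582829 -0.32421294]
turn units [-3.00e-04 -1.00e-04 -3.08e-01] shift units in now-tool [14.9  -5.7   1.23] in target-tool [13.15  9.04  1.23] pos [ 0.2153 -0.5865  0.2307]
```

apply_moves(commands=[[[0,0,-0.0385,0,0,0,1],[0,0,-0.0385,0,0,0,1],[0,0,-0.0385,0,0,0,1],[0,0,-0.0385,0,0,0,1],[0,0,-0.0385,0,0,0,1],[0,0,-0.0385,0,0,0,1],[0,0,-0.0385,0,0,0,1],[0,0,-0.0385,0,0,0,1]]])

```text
time: 0.82
ee_pos: [0.2153, -0.5866, 0.231]
eef_rot: [[0.243, 0.97, -0.0], [0.97, -0.243, 0.0], [0.0, -0.0, -1.0]]
wrist_force: [0.5, 0.0, 0.8]
gripper_width: 0.0857
gripper_force: 0.0
```

apply_moves(commands=[[[0,0,0,0.94,0.646,0.088,1],[0,0,0,0.94,0.646,0.088,1],[0,0,0,0.94,0.646,0.088,1],[0,0,0,0.94,0.646,0.088,1],[0,0,0,0.94,0.646,0.088,1],[0,0,0,0.94,0.646,0.088,1],[0,0,0,0.94,0.646,0.088,1],[0,0,0,0.94,0.646,0.088,1],[0,0,0,0.94,0.646,0.088,1],[0,0,0,0.94,0.646,0.088,1],[0,0,0,0.94,0.646,0.088,1],[0,0,0,0.94,0.646,0.088,1],[0,0,0,0.94,0.646,0.088,1],[0,0,0,0.94,0.646,0.088,1],[0,0,0,0,0,0,1],[0,0,0,0,0,0,1]]])

```text
time: 2.15
ee_pos: [0.5172, -0.3224, 0.2]
eef_rot: [[0.245, 0.969, -0.0], [0.969, -0.245, 0.001], [0.001, -0.001, -1.0]]
wrist_force: [0.5, -0.5, -1.0]
gripper_width: 0.0857
gripper_force: 0.0
```

Run:
```python
from h import *
s=read_state();im=get_image("wrist");cv2.imwrite("pics/w1.png",im[:,:,::-1]);print(np.round(s["joint_positions"],1))
g=np.array([.5158,-.3242]);plan(np.r_[g,.024],R3(75.6),s)
```

```text
[ 46.3  19.9 -23.4  87.6   8.   74.2   7.7]
turn units [-0.0002 -0.0003  0.0011] shift units in now-tool [-0.09 -0.03  7.04] in target-tool [-0.08 -0.04  7.04] pos [ 0.5172 -0.3224  0.2   ]
```

View pics/w1.png

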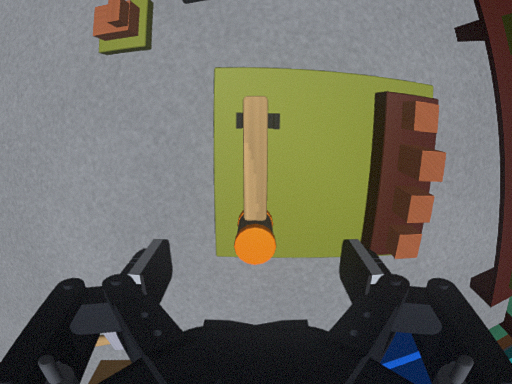

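apply_moves(commands=[[[0,0,0,-0.08,-0.03,0.88,1],[0,0,0,0,0,0.88,1],[0,0,0,0,0,0.88,1],[0,0,0,0,0,0.88,1],[0,0,0,0,0,0.88,1],[0,0,0,0,0,0.88,1],[0,0,0,0,0,0.88,1],[0,0,0,0,0,0.88,1],[0,0,0,0,0,0,1],[0,0,0,0,0,0,-1],[0,0,0,0,0,0,-1],[0,0,0,0,0,0,-1],[0,0,0,0,0,0,-1],[0,0,0,0,0,0,-1],[0,0,0,0,0,0,-1],[0,0,0,0,0,0,-1]]], grip_force=120)

```text
time: 3.53
ee_pos: [0.5157, -0.3266, 0.0259]
eef_rot: [[0.249, 0.969, 0.002], [0.969, -0.249, -0.001], [-0.001, 0.002, -1.0]]
wrist_force: [-1.7, 0.7, 5.4]
gripper_width: 0.0225
gripper_force: 118.2
```

Gripped. Lift, and look at the result.

apply_moves(commands=[[[0,0,0,0,0,-0.4,-1],[0,0,0,0,0,-0.8,-1],[0,0,0,0,0,-1,-1],[0,0,0,0,0,-1,-1],[0,0,0,0,0,-1,-1],[0,0,0,0,0,-1,-1],[0,0,0,0,0,-1,-1],[0,0,0,0,0,-1,-1],[0,0,0,0,0,-1,-1],[0,0,0,0,0,-1,-1],[0,0,0,0,0,-1,-1],[0,0,0,0,0,-1,-1],[0,0,0,0,0,-0.8,-1],[0,0,0,0,0,0,-1],[0,0,0,0,0,0,-1]]])

```text
time: 4.78
ee_pos: [0.5151, -0.3258, 0.3249]
eef_rot: [[0.248, 0.969, 0.001], [0.969, -0.248, -0.001], [-0.0, 0.001, -1.0]]
wrist_force: [0.8, -0.2, -5.3]
gripper_width: 0.0223
gripper_force: 119.4
```

Run:
```python
from h import *
s=read_state();im=get_image("wrist");im2=get_image("scene");t=get_image("top")
cv2.imwrite("pics/w2.png",np.hstack([im,])[:,:,::-1])
print(np.round(s["joint_positions"],1),s["gripper_width"],s["ee_pos"])
print([b[:2] for b in blobs(im,(11,150,140),(16,255,255),(150,150,350,384),100)])
# pin candidates
yaw=82.2;n=np.array([.5*np.cos(np.radians(yaw)),.5*np.sin(np.radians(yaw)),.866])
cap=np.array([.566,.0396,.1125]);print([proj(c,cap) for c in("top","scene")])
```

```text
[ 46.2  16.9 -23.5  76.3   6.7  88.    9. ] 0.022349413266555557 [ 0.51507973 -0.32584888  0.32488422]
[]
[array([240.40502585, 197.60343177]), array([274.99550581, 182.89782491])]
```

View pics/w2.png

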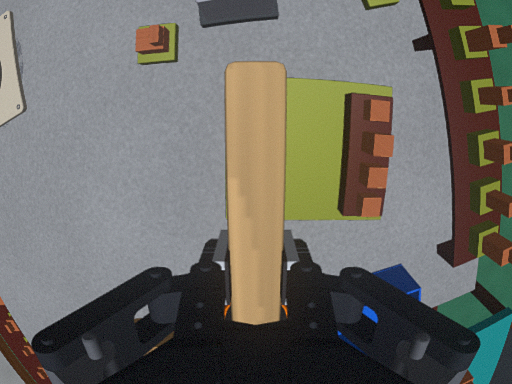

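Run:
```python
from h import *
s=read_state();R=np.array(s["eef_rot"]);p=np.array(s["ee_pos"]);E=p+R@[-.0557,0,-.0521];print("expected top of head",E)
t,sc=get_image("top"),get_image("scene")
r=[]
for n,im in(("top",t),("scene",sc)):
    u,v=proj(n,E).astype(int);bl=blobs(im,(8,150,100),(17,255,255),(max(u-25,0),v-25,u+25,v+25));print(n,u,v,[b[:2] for b in bl]);
cv2.imwrite("pics/w3.png",np.hstack([cv2.resize(im[v-35:v+35,u-45:u+45],(400,311),interpolation=2) for im,(u,v) in ((i,proj(n,E).astype(int)) for n,i in(("top",t),("scene",sc)))])[:,:,::-1])
```

```text
expected top of head [ 0.50057328 -0.37974848  0.3744823 ]
top 400 210 []
scene 113 97 [([106, 93, 13, 13, 117], [112.2, 98.6]), ([113, 116, 14, 6, 24], [120.6, 118.9])]
```

View pics/w3.png

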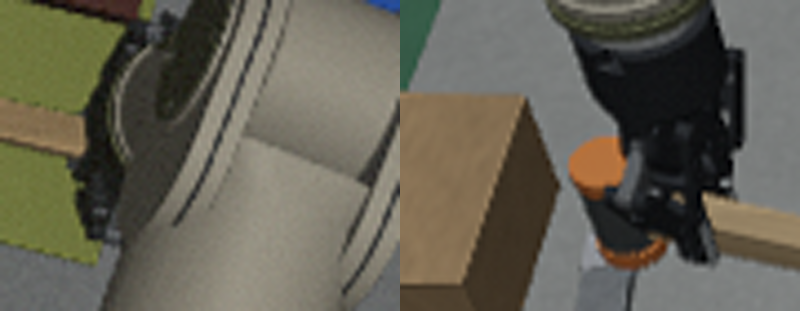

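```bash
cat >> h.py <<'E'
YAW=82.;N=-R3(YAW,30)[:,2];HOME=np.array([.085*0+.5635,.029,.0937])
def strike_tcp(d):
    "tcp with the lower face d above home cap top"
    return HOME+N*(.035+d)+R3(YAW,30)@[.0557,0,.0171]
E
python3 - <<'E'
from h import *
print(N,HOME+N*.0225)
for d in(.19,.05,0):print(d,strike_tcp(d))
plan(strike_tcp(.19),R3(YAW,30))
E
```

```text
[0.06958655 0.49513403 0.8660254 ] [0.5650657  0.04014052 0.11318557]
0.19 [0.58468042 0.17970654 0.24589668]
0.05 [0.57493831 0.11038777 0.12465312]
0 [0.57145898 0.08563107 0.08135185]
turn units [-0.0101 -0.1668 -0.0345] shift units in now-tool [20.28 -2.3   3.1 ] in target-tool [19.22 -0.03 -7.54] pos [ 0.5144 -0.3258  0.3229]
```

apply_moves(commands=[[[0,0,0,0.6,-0.1,0,-1],[0,0,0,1,-0.115,0,-1],[0,0,0,1,-0.115,0,-1],[0,0,0,1,-0.115,0,-1],[0,0,0,1,-0.115,0,-1],[0,0,0,1,-0.115,0,-1],[0,0,0,1,-0.115,0,-1],[0,0,0,1,-0.115,0,-1],[0,0,0,1,-0.115,0,-1],[0,0,0,1,-0.115,0,-1],[0,0,0,1,-0.115,0,-1],[0,0,0,1,-0.115,0,-1],[0,0,0,1,-0.115,0,-1],[0,0,0,1,-0.115,0,-1],[0,0,0,1,-0.115,0,-1],[0,0,0,1,-0.115,0,-1],[0,0,0,1,-0.115,0,-1],[0,0,0,1,-0.115,0,-1],[0,0,0,1,-0.115,0,-1],[0,0,0,1,-0.115,0,-1]]])

```text
time: 6.7
ee_pos: [0.5812, 0.1642, 0.3239]
eef_rot: [[0.249, 0.969, -0.001], [0.969, -0.249, -0.0], [-0.0, -0.001, -1.0]]
wrist_force: [0.3, -0.4, -3.8]
gripper_width: 0.0224
gripper_force: 118.9
```

apply_moves(commands=[[[0,0,0,0.6,-0.1,0,-1],[-0.0017,-0.0278,-0.0058,0,0,0,-1],[-0.0017,-0.0278,-0.0058,0,0,0,-1],[-0.0017,-0.0278,-0.0058,0,0,0,-1],[-0.0017,-0.0278,-0.0058,0,0,0,-1],[-0.0017,-0.0278,-0.0058,0,0,0,-1],[-0.0017,-0.0278,-0.0058,0,0,0,-1],[0,0,0,0,0,0,-1],[0,0,0,0,0,0,-1],[0,0,0,0,0,0,-1]]])

```text
time: 7.53
ee_pos: [0.5831, 0.1777, 0.3245]
eef_rot: [[0.122, 0.99, -0.067], [0.858, -0.139, -0.494], [-0.499, 0.003, -0.867]]
wrist_force: [-0.3, -0.1, -3.5]
gripper_width: 0.0224
gripper_force: 119.0
```

Run:
```python
from h import *
s=read_state();print(np.round(s["joint_positions"],1),s["gripper_width"])
plan(strike_tcp(.05),R3(YAW,30),s)
t,sc=get_image("top"),get_image("scene")
c=lambda im,b:cv2.resize(im[b[1]:b[3],b[0]:b[2]],(400,400),interpolation=2)
cv2.imwrite("pics/p4.png",np.hstack([c(t,(180,150,300,270)),c(sc,(190,60,330,200))])[:,:,::-1])
```

```text
[-11.8  31.7 -35.5  64.7  37.4 111.7 -48. ] 0.022368851366980417
turn units [ 0.0008 -0.0005 -0.0006] shift units in now-tool [1.64 0.03 8.28] in target-tool [1.65 0.05 8.28] pos [0.5831 0.1777 0.3245]
```

View pics/p4.png

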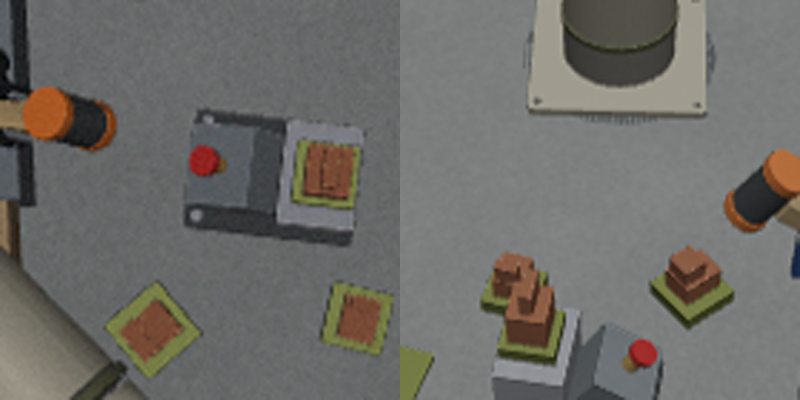

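apply_moves(commands=[[[0,0,0,0.165,0,0.83,-1],[0,0,0,0.165,0,0.83,-1],[0,0,0,0.165,0,0.83,-1],[0,0,0,0.165,0,0.83,-1],[0,0,0,0.165,0,0.83,-1],[0,0,0,0.165,0,0.83,-1],[0,0,0,0.165,0,0.83,-1],[0,0,0,0.165,0,0.83,-1],[0,0,0,0.165,0,0.83,-1],[0,0,0,0.165,0,0.83,-1],[0,0,0,0,0,0,-1],[0,0,0,0,0,0,-1],[0,0,0,0,0,0,-1]]])

```text
time: 8.72
ee_pos: [0.5747, 0.1104, 0.126]
eef_rot: [[0.123, 0.99, -0.066], [0.858, -0.139, -0.495], [-0.5, 0.005, -0.866]]
wrist_force: [0.2, -0.3, -3.3]
gripper_width: 0.0223
gripper_force: 118.7
```

Run:
```python
from h import *
s=read_state();print(np.round(s["joint_positions"],1),s["gripper_width"])
plan(strike_tcp(.0),R3(YAW,30),s)
R=np.array(s["eef_rot"]);p=np.array(s["ee_pos"]);f=p+R@[-.0557,0,.0179];rel=R.T@(HOME-f);print("cap home rel to face, tool axes",rel)
t,sc=get_image("top"),get_image("scene")
c=lambda im,b:cv2.resize(im[b[1]:b[3],b[0]:b[2]],(400,400),interpolation=cv2.INTER_CUBIC)
cv2.imwrite("pics/p5.png",np.hstack([c(t,(205,165,275,235)),c(sc,(235,130,315,210))])[:,:,::-1])
```

```text
[ -4.4  34.2 -34.2  86.   39.   89.9 -54.4] 0.02233392623601556
turn units [ 0.0012 -0.0002 -0.0008] shift units in now-tool [0.03 0.   2.05] in target-tool [0.03 0.01 2.05] pos [0.5747 0.1104 0.126 ]
cap home rel to face, tool axes [0.00062885 0.00013919 0.05113603]
```

View pics/p5.png

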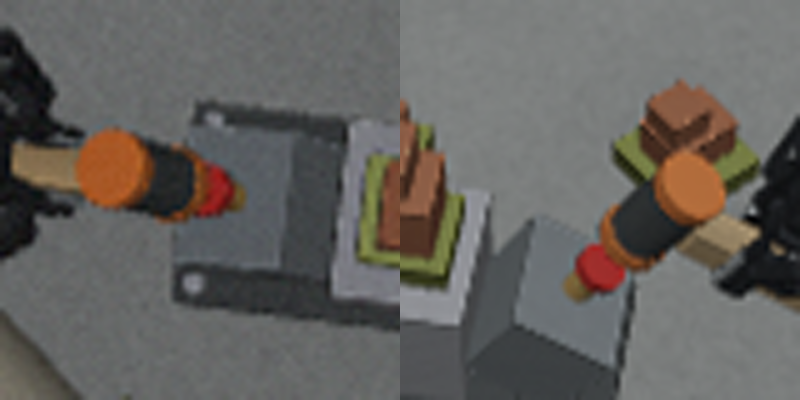

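apply_moves(commands=[[[0,0,0,0,0,0.35,-1],[0,0,0,0,0,0.6,-1],[0,0,0,0,0,0.6,-1],[0,0,0,0,0,0.35,-1],[0,0,0,0,0,0,-1]]])

```text
time: 9.23
ee_pos: [0.5707, 0.0861, 0.0823]
eef_rot: [[0.121, 0.99, -0.067], [0.857, -0.138, -0.497], [-0.501, 0.002, -0.865]]
wrist_force: [0.5, 0.1, -3.8]
gripper_width: 0.0221
gripper_force: 119.3
```

Run:
```python
from h import *
s=read_state();plan(strike_tcp(.0),R3(YAW,30),s);print(s["wrist_force"],s["moment"])
```

```text
turn units [ 0.0008  0.0004 -0.0002] shift units in now-tool [0.01 0.03 0.04] in target-tool [0.01 0.03 0.04] pos [0.5707 0.0861 0.0823]
[ 0.478369    0.07055239 -3.7687412 ] [ 1.08238787 -0.15253861 -0.00865042]
```

apply_moves(commands=[[[0,0,0,0,0,-0.5,-1],[0,0,0,0,0,-0.7,-1],[0,0,0,0,0,0,-1],[0,0,0,0,0,0.4,-1],[0,0,0,0,0,0.5,-1],[0,0,0,0,0,0.4,-1],[0,0,0,0,0,0,-1],[0,0,0,0,0,0,-1]]])

```text
time: 9.9
ee_pos: [0.5702, 0.0851, 0.0796]
eef_rot: [[0.12, 0.99, -0.068], [0.857, -0.138, -0.496], [-0.501, 0.002, -0.866]]
wrist_force: [1.4, 5.3, -2.3]
gripper_width: 0.0223
gripper_force: 121.4
```

Run:
```python
from h import *
s=read_state();plan(strike_tcp(.0),R3(YAW,30),s);print(s["wrist_force"],s["moment"])
```

```text
turn units [0.0006 0.0003 0.0001] shift units in now-tool [-0.01  0.05 -0.07] in target-tool [-0.01  0.05 -0.07] pos [0.5702 0.0851 0.0796]
[ 1.40703322  5.34420412 -2.28708799] [ 1.52502998 -0.3031388   0.08040214]
```

apply_moves(commands=[[[0,0,0,0,0,0.08,-1],[0,0,0,0,0,0,-1]]])

```text
time: 10.07
ee_pos: [0.5702, 0.0851, 0.0792]
eef_rot: [[0.12, 0.99, -0.067], [0.857, -0.138, -0.496], [-0.5, 0.003, -0.866]]
wrist_force: [-0.9, 7.8, 7.0]
gripper_width: 0.0222
gripper_force: 122.7
```

apply_moves(commands=[[[0,0,0,0,0,0.08,-1],[0,0,0,0,0,0,-1]]])

```text
time: 10.23
ee_pos: [0.5703, 0.0851, 0.0787]
eef_rot: [[0.12, 0.991, -0.065], [0.858, -0.137, -0.495], [-0.5, 0.004, -0.866]]
wrist_force: [-2.0, 12.7, 15.7]
gripper_width: 0.0222
gripper_force: 124.1
```

Run:
```python
from h import *
s=read_state();plan(strike_tcp(.0),R3(YAW,30),s);print(s["wrist_force"],s["moment"])
```

```text
turn units [ 0.0014 -0.0001  0.    ] shift units in now-tool [-0.03  0.04 -0.11] in target-tool [-0.03  0.04 -0.11] pos [0.5703 0.0851 0.0787]
[-1.98389284 12.67627346 15.70836984] [ 0.24139949  0.85510366 -0.79730003]
```

apply_moves(commands=[[[0,0,0,0,0,-0.5,-1],[0,0,0,0,0,-0.8,-1],[0,0,0,0,0,-1,-1],[0,0,0,0,0,-1,-1],[0,0,0,0,0,-1,-1],[0,0,0,0,0,-1,-1],[0,0,0,0,0,-1,-1],[0,0,0,0,0,-0.8,-1],[0,0,0,0,0,0,-1],[0,0,0,0,0,0,-1]]])

```text
time: 11.07
ee_pos: [0.5823, 0.1711, 0.2302]
eef_rot: [[0.121, 0.99, -0.067], [0.857, -0.139, -0.497], [-0.501, 0.002, -0.865]]
wrist_force: [-0.1, 0.3, -5.1]
gripper_width: 0.0222
gripper_force: 120.8
```

Run:
```python
from h import *
s=read_state();t,sc=get_image("top"),get_image("scene");print(np.round(s["joint_positions"],1))
c=lambda im,b:cv2.resize(im[b[1]:b[3],b[0]:b[2]],(400,400),interpolation=cv2.INTER_CUBIC)
cv2.imwrite("pics/p6.png",np.hstack([c(t,(205,165,275,235)),c(sc,(235,130,315,210))])[:,:,::-1])
R=((0,170,120),(7,255,255))
a=blobs(t,*R,(230,185,255,215));b=blobs(sc,*R,(262,172,290,200));print([x[:2] for x in a+b]);
if a and b:print(tri(("top",*a[0][1]),("scene",*b[0][1])))
# drawer
t=np.array(t);print([x[:2] for x in blobs(t,(100,100,40),(125,255,255),(90,190,200,275),100)])
ex=np.array([np.cos(np.radians(1.93)),np.sin(np.radians(1.93)),0]);print("unit x",ex)
```

```text
[-10.   33.6 -35.3  73.6  37.4 102.5 -52.4]
[([241, 195, 7, 8, 46], [244.0, 198.5]), ([267, 183, 9, 8, 53], [270.9, 186.3])]
(array([0.56466597, 0.02821835, 0.09279055]), np.float64(0.0005353728500243047))
[([100, 258, 62, 9, 261], [130.0, 262.0])]
unit x [0.99943272 0.03367848 0.        ]
```

View pics/p6.png

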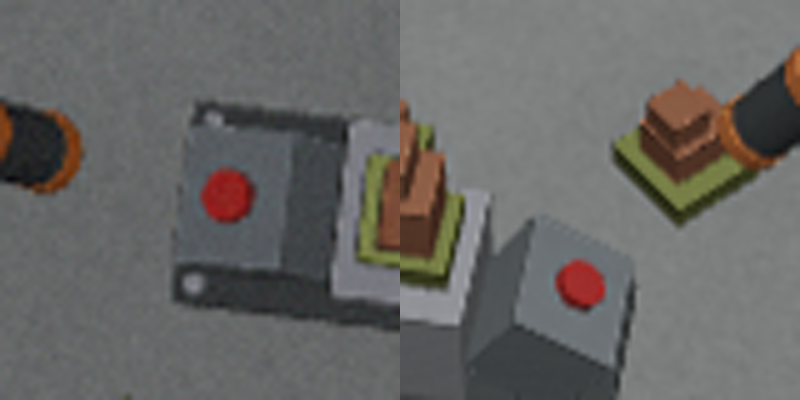

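Run:
```python
from h import *
plan(np.array([.455,.324,.25]),R3(91.9,0))
```

```text
turn units [-0.0143  0.1674 -0.0539] shift units in now-tool [ 4.24 -5.89 -3.44] in target-tool [ 6.33 -4.87 -0.84] pos [0.5819 0.1698 0.2291]
```

apply_moves(commands=[[[-0.0024,0.0279,-0.009,0,0,0,-1],[-0.0024,0.0279,-0.009,0,0,0,-1],[-0.0024,0.0279,-0.009,0,0,0,-1],[-0.0024,0.0279,-0.009,0,0,0,-1],[-0.0024,0.0279,-0.009,0,0,0,-1],[-0.0024,0.0279,-0.009,0,0,0,-1],[0,0,0,0,0,-0.84,-1],[0,0,0,0.7,-0.54,0,-1],[0,0,0,0.7,-0.54,0,-1],[0,0,0,0.7,-0.54,0,-1],[0,0,0,0.7,-0.54,0,-1],[0,0,0,0.7,-0.54,0,-1],[0,0,0,0.7,-0.54,0,-1],[0,0,0,0.7,-0.54,0,-1],[0,0,0,0.7,-0.54,0,-1],[0,0,0,0.7,-0.54,0,-1],[0,0,0,0,0,0,-1],[0,0,0,0,0,0,-1]]])

```text
time: 12.67
ee_pos: [0.4542, 0.3241, 0.2507]
eef_rot: [[-0.036, 0.999, 0.001], [0.999, 0.036, -0.0], [-0.0, 0.001, -1.0]]
wrist_force: [0.4, -0.7, -4.3]
gripper_width: 0.0223
gripper_force: 120.3
```

Run:
```python
from h import *
s=read_state();im=get_image("wrist");t=get_image("top");sc=get_image("scene");print(np.round(s["joint_positions"],1))
plan(np.array([.455,.324,.042]),R3(91.9,0),s)
cv2.imwrite("pics/p7.png",np.hstack([cv2.resize(im,(400,300)),cv2.resize(sc[60:260,320:480],(400,500))[:300] if 0 else cv2.resize(sc[120:240,300:460],(400,300),interpolation=2)])[:,:,::-1])
```

```text
[  2.4  16.3 -50.8  90.4  12.8  79.4 -47.6]
turn units [0.0003 0.     0.0008] shift units in now-tool [-0.    0.02  8.35] in target-tool [-0.    0.03  8.35] pos [0.4542 0.3241 0.2507]
```

View pics/p7.png

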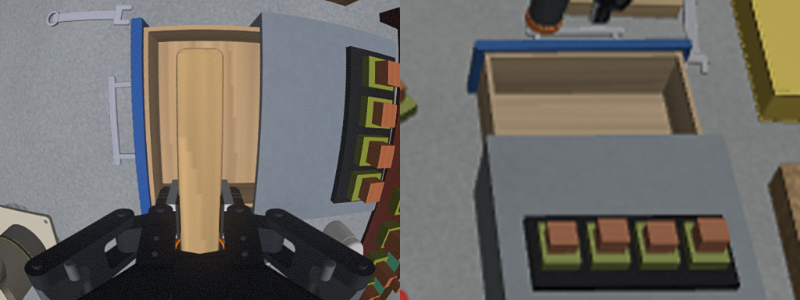

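apply_moves(commands=[[[0,0,0,0,0.15,0.5,-1],[0,0,0,0,0,1,-1],[0,0,0,0,0,1,-1],[0,0,0,0,0,1,-1],[0,0,0,0,0,1,-1],[0,0,0,0,0,1,-1],[0,0,0,0,0,1,-1],[0,0,0,0,0,0.8,-1],[0,0,0,0,0,0.5,-1],[0,0,0,0,0,0.3,-1],[0,0,0,0,0,0,-1],[0,0,0,0,0,0,-1]]])

```text
time: 13.82
ee_pos: [0.4599, 0.3253, 0.05]
eef_rot: [[-0.034, 0.999, 0.003], [0.999, 0.034, 0.002], [0.002, 0.003, -1.0]]
wrist_force: [0.4, -0.1, -3.3]
gripper_width: 0.0221
gripper_force: 120.4
```

apply_moves(commands=[[[0,0,0,0,0,0.15,-1],[0,0,0,0,0,0.1,-1],[0,0,0,0,0,0,-1],[0,0,0,0,0,0,-1]]])

```text
time: 14.15
ee_pos: [0.4597, 0.3253, 0.0437]
eef_rot: [[-0.035, 0.999, 0.003], [0.999, 0.035, 0.002], [0.002, 0.003, -1.0]]
wrist_force: [-0.1, 0.2, -4.2]
gripper_width: 0.0226
gripper_force: 120.4
```

apply_moves(commands=[[[0,0,0,0,0,0.1,-1],[0,0,0,0,0,0,-1],[0,0,0,0,0,0,-1]]])

```text
time: 14.4
ee_pos: [0.4595, 0.3252, 0.0409]
eef_rot: [[-0.035, 0.999, 0.002], [0.999, 0.035, 0.002], [0.002, 0.002, -1.0]]
wrist_force: [0.2, -0.4, -4.8]
gripper_width: 0.0223
gripper_force: 120.4
```

apply_moves(commands=[[[0,0,0,0,0,0.08,-1],[0,0,0,0,0,0,-1],[0,0,0,0,0,0,-1]]])

```text
time: 14.65
ee_pos: [0.4595, 0.3252, 0.0388]
eef_rot: [[-0.035, 0.999, 0.002], [0.999, 0.035, 0.002], [0.002, 0.002, -1.0]]
wrist_force: [0.2, -1.3, -4.4]
gripper_width: 0.0223
gripper_force: 120.4
```

apply_moves(commands=[[[0,0,0,0,0,0.06,-1],[0,0,0,0,0,0,-1],[0,0,0,0,0,0,-1]]])

```text
time: 14.9
ee_pos: [0.4599, 0.3255, 0.038]
eef_rot: [[-0.035, 0.999, 0.003], [0.999, 0.035, 0.002], [0.002, 0.003, -1.0]]
wrist_force: [0.2, 0.0, 3.2]
gripper_width: 0.0222
gripper_force: 121.7
```

apply_moves(commands=[[[0,0,0,0,0,0.06,-1],[0,0,0,0,0,0,-1],[0,0,0,0,0,0,-1]]])

```text
time: 15.15
ee_pos: [0.4609, 0.3258, 0.0376]
eef_rot: [[-0.035, 0.999, 0.005], [0.999, 0.035, 0.003], [0.003, 0.005, -1.0]]
wrist_force: [-0.0, -2.2, 13.6]
gripper_width: 0.0223
gripper_force: 123.3
```

Touched down. Back off slightly, open partway and rise.

apply_moves(commands=[[[0,0,0,0,0,-0.06,-1],[0,0,0,0,0,0,-1],[0,0,0,0,0,0,0],[0,0,0,0,0,0,0.2],[0,0,0,0,0,0,0.3],[0,0,0,0,0,0,0.3],[0,0,0,0,0,0,0.3],[0,0,0,0,0,0,0.3]]], grip_force=20)

```text
time: 15.82
ee_pos: [0.4594, 0.3252, 0.0373]
eef_rot: [[-0.035, 0.999, 0.002], [0.999, 0.035, 0.002], [0.002, 0.002, -1.0]]
wrist_force: [-0.1, 0.2, 0.1]
gripper_width: 0.0554
gripper_force: 0.0
```

apply_moves(commands=[[[0,0,0,0,0,-0.3,0.3],[0,0,0,0,0,-0.6,0.3],[0,0,0,0,0,-0.8,0.3],[0,0,0,0,0,-1,0.3],[0,0,0,0,0,-1,0.3],[0,0,0,0,0,-1,0.3],[0,0,0,0,0,-1,0.3],[0,0,0,0,0,-1,0.3],[0,0,0,0,0,-1,0.3],[0,0,0,0,0,-1,0.3],[0,0,0,0,0,-1,0.3],[0,0,0,0,0,-1,0.3],[0,0,0,0,0,-0.5,0.3],[0,0,0,0,0,0,0.3],[0,0,0,0,0,0,0.3]]])

```text
time: 17.07
ee_pos: [0.4588, 0.3248, 0.3175]
eef_rot: [[-0.035, 0.999, 0.003], [0.999, 0.035, 0.002], [0.002, 0.003, -1.0]]
wrist_force: [-1.1, 0.5, -0.1]
gripper_width: 0.0558
gripper_force: 0.0
```

Run:
```python
from h import *
s=read_state();sc=get_image("scene");im=get_image("wrist");cv2.imwrite("pics/end.png",im[:,:,::-1])
T=np.array(camera_params("wrist")["T_tool_cam"]);K=np.array(camera_params("wrist")["mtx"])
def won(u,v,z):
    d=np.array([u-K[0,2],v-K[1,2]]);r=np.hypot(*d);a=r/K[0,0];c=np.array([*(np.sin(a)*d/r*[1,-1]),-np.cos(a)])
    R=np.array(s["eef_rot"]);w=R@T[:3,:3]@c;o=np.array(s["ee_pos"])+R@T[:3,3];return o+w*(z-o[2])/w[2]
for b in blobs(im,(10,150,120),(17,255,255),(150,100,360,384),100):print(b[:2],won(*b[1],.09))
print("floor centre y ~.343; now",s["ee_pos"],s["wrist_force"])
R=((0,170,120),(7,255,255));print([x[:2] for x in blobs(sc,*R,(262,172,290,200))])
print([x[:2] for x in blobs(sc,(10,150,120),(17,255,255),(330,120,430,190))])
```

```text
([241, 184, 32, 33, 364], [252.6, 201.4]) [0.45710384 0.27899128 0.09      ]
([204, 283, 22, 20, 111], [214.2, 292.4]) [0.40377934 0.1336286  0.09      ]
([211, 301, 22, 18, 123], [221.6, 310.3]) [0.41423864 0.09953156 0.09      ]
floor centre y ~.343; now [0.45879799 0.32482309 0.31745151] [-1.05579864  0.53463434 -0.13517491]
[([267, 182, 9, 9, 54], [270.9, 186.2])]
[([348, 156, 13, 11, 108], [353.6, 160.9])]
```

```bash
python3 -c "
from station import *
print(hand_in())"
```

```text
the job is handed in; nothing more can be done
None
```

I handed the job in at about 17 s. The lock pin was struck and driven home, with its cap seated on the block in the pictures, and the mallet was set down inside the drawer and released; `hand_in()` gave no verdict.

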